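# Line up the capacitors by height on the kitting board

### The arm

A 6-joint arm with a two-finger parallel gripper is mounted at the origin on the work surface. World frame = base frame: x ahead of the robot, y to its left, z up, the work surface at z = 0. Lengths are in m, angles in degrees, forces in N, time in s.
With the tool pointing down it reaches from about 0.25 to 0.725 m from the base axis. Payload 9.7 kg.
Tool frame: the origin (TCP) lies midway between the tips of the shut fingers; the grasp point (between the pads) lies 19 mm behind it; z points along the fingers, y is the line along which they close (so a half turn about z gives the same grasp; the last joint's range is limited). The gripper opens to 85 mm and grips with 20 to 120 N. Pads are 22 mm wide; open, the fingers measure 114 mm over their backs; the gripper's body (76 mm by 85 mm) begins 54 mm behind the grasp point. The pads swing forward as they close: fully open they stand 13 mm farther back than shut.
Start: joints at [67.151, 4.979, 10.078, 95.1, 0, 90], TCP at [0.214, 0.507, 0.231] pointing down, gripper open.
Joint ranges: [-179.16, 179.16], [-48.56, 103.87], [-65.8, 70.77], [-126.05, 130.52], [-82.76, 87.17], [-180, 180]. Speed limits (degrees/s): [127.2, 127.2, 147.25, 180, 180, 180].

### API

Orientations are given as [roll, pitch, yaw] about the fixed x, y, z axes, in that order (R = Rz(yaw) Ry(pitch) Rx(roll)).
In Python, from workcell import bot gives the robot as it stands. The module is installed in compiled form; this text tells all that it offers.
- The arm moves only by the tool send_rows, never from a script. Its argument "moves" is one flat list of numbers, 7 for each row, row after row: the shift along the world's x, y, z normalised to -1 to 1, where 1 is 0.025 m, then the turn, a rotation vector about the world's x, y, z normalised to -1 to 1, where 1 is 0.15 rad, then the closure, from -1 (fully open) to 1 (shut), so that 0 is half open. A call has 1 to 8 rows; each row shifts and turns the commanded pose from where the row before left it; what a row does not reach is not made up. A row lasts 1/8 s, in which the tool goes at most 62.5 mm and 10.7 degrees, less where a joint would pass 70% of its speed; a pose out of reach is approached as far as the arm can. A call with a number of a shift or a turn outside -1 to 1 is refused whole. A call with a gripper value outside its range is refused whole. The fingers move at their own pace and stop on an object; "squeeze" is the grip in N (left out, the last holds). Time passes only in rows, so rows that do not move let the fingers close. It gives the time, the measured TCP pose, the force, the opening and the grip force at its end, in the units of the state.
- bot.get_obs(): the state, without advancing time (a new reading comes with each control period).
- bot.camera(name): name is "scene" or "top" or "wrist"; returns a dict with "color" (480x640x3 uint8, red, green, blue), "camera_matrix" (3x3 intrinsics, pixels), "R" (3x3) and "t" (3): a world point X has camera coordinates R X + t. Camera axes: x right, y down, z forward; pixel columns grow to the right and rows downward; lengths in m; the calibration is good to about 2 mm. A picture is of the moment at which its call begins. There is no depth.
- bot.job_done(): hands the job in; it is judged then, once.
Trained networks look in the newest picture that a camera, given by its name, has taken for a name from the list of things; names that differ only in an ending like _2 or _b are one class to them, and where a whole thing is asked for, a point or a joint stands for the part that bears it (a point fixed in the world has none). Each returns a list of dicts, best first, with "p" (0 to 1); they miss things now and then, are a little off and sometimes report something else, mostly with a low value. They report only what shows in the picture. A call takes as long as a camera call. They do not tell look-alikes from the thing itself.
- bot.boxes_of(camera, query): "extent" ([left, top, right, bottom] in pixels, round what is visible of it).
- bot.trace(camera, query): "region" (480x640 bool, what is visible of it) and "extent" ([left, top, right, bottom] in pixels, round what is visible of it).
- bot.landmark_of(camera, query): "pixel" ([column, row] in pixels: a listed point, or the origin of a listed thing).
The state is a dict: "time": time; "q": joint angles; "qd": joint speeds; "joint_efforts": joint torques, N m; "ee_pos": TCP position; "tcp_rot": TCP orientation; "wrist_force": force on the tool from outside, world axes, zero at the start; "torque": the same for the moment, N m; "opening": finger opening in m; "grasp_force": force on a finger pad.
Only numpy, scipy, OpenCV 4.12 (cv2) and the standard library are available. Lean on these libraries where they do the work, as an engineer would, in place of code of your own. Each camera call takes 0.05 s, during which the arm holds its last target. There are 200 camera calls.

### The job

Lay out the capacitor kit in fitting order: stand the four black capacitors upright on the four white rings of the green board, one centred on each ring, in order of height, the lowest on the ring next to the brass thumbscrew and the tallest on the ring next to the grey terminal block. Let go of everything at the end.

Things in the scene. Friction and masses are not known exactly. Their poses are not given: they have to be found in the camera images.
- cap_squat_mid (a point): Capacitor, the lowest, but the widest of the four: a loose upright round can, 46 mm in diameter and 30 mm high, matt black sleeve with a grey side stripe, aluminium disc and two small brass screw heads (2 mm higher, not counted) on top. This point is its centre, half-way up (15 mm above its flat underside); z points to its top. It weighs 30 to 120 g and starts standing on the table.
- cap_small_mid (a point): Capacitor, the second lowest of the four: a loose upright round can, 30 mm in diameter and 44 mm high, matt black sleeve with a grey side stripe, aluminium disc and two small brass screw heads (2 mm higher, not counted) on top. This point is its centre, half-way up (22 mm above its flat underside); z points to its top. It weighs 30 to 120 g and starts standing on the table.
- cap_wide_mid (a point): Capacitor, the second tallest of the four: a loose upright round can, 38 mm in diameter and 58 mm high, matt black sleeve with a grey side stripe, aluminium disc and two small brass screw heads (2 mm higher, not counted) on top. This point is its centre, half-way up (29 mm above its flat underside); z points to its top. It weighs 30 to 120 g and starts standing on the table.
- cap_slim_mid (a point): Capacitor, the tallest, but the thinnest of the four: a loose upright round can, 26 mm in diameter and 72 mm high, matt black sleeve with a grey side stripe, aluminium disc and two small brass screw heads (2 mm higher, not counted) on top. This point is its centre, half-way up (36 mm above its flat underside); z points to its top. It weighs 30 to 120 g and starts standing on the table.
- mark_a: Printed white ring mark, 58 mm outside diameter with a white centre dot, the first of four in a row on the flat fixed green board (100 x 440 mm, 6 mm thick, lying on the table). The marks run a, b, c, d along the board's +y, 80 mm apart. Origin: the ring's centre on the board's upper face; x across the row, y along it. Flat, nothing to bump into.
- mark_b: Printed white ring mark, 58 mm outside diameter with a white centre dot, the second of four in a row on the flat fixed green board (100 x 440 mm, 6 mm thick, lying on the table). The marks run a, b, c, d along the board's +y, 80 mm apart. Origin: the ring's centre on the board's upper face; x across the row, y along it. Flat, nothing to bump into.
- mark_c: Printed white ring mark, 58 mm outside diameter with a white centre dot, the third of four in a row on the flat fixed green board (100 x 440 mm, 6 mm thick, lying on the table). The marks run a, b, c, d along the board's +y, 80 mm apart. Origin: the ring's centre on the board's upper face; x across the row, y along it. Flat, nothing to bump into.
- mark_d: Printed white ring mark, 58 mm outside diameter with a white centre dot, the fourth of four in a row on the flat fixed green board (100 x 440 mm, 6 mm thick, lying on the table). The marks run a, b, c, d along the board's +y, 80 mm apart. Origin: the ring's centre on the board's upper face; x across the row, y along it. Flat, nothing to bump into.
- thumbscrew: Round brass thumbscrew, 28 mm in diameter, 16 mm high, fixed on the board at one end of the row, 75 mm beyond the last ring there (which may be ring a or ring d; it differs from start to start). Origin: centre of its underside on the board's face.
- terminal: Grey plastic terminal block with three steel screws, 46 x 20 mm, 14 mm high, fixed on the board at the other end of the row, 75 mm beyond the last ring. Origin: centre of its underside on the board's face.
Mind the look-alikes: they are no part of the job. Leave any red look-alike of the part that bears cap_slim_mid alone. What is shaped like the part that bears cap_squat_mid but blue is not meant.

How it is judged (in metres and radians):
At the end, for the whole second after the job is handed in: From the ring next to the thumbscrew to the ring next to the terminal block stand the 30, 44, 58 and 72 mm high capacitors, each within 12 mm of its ring's centre, upright within 0.1 rad, resting on the board (height within 4 mm), at rest and released (angle between each of cap_squat_mid, cap_small_mid, cap_wide_mid, cap_slim_mid's own z axis and vertical below 0.1 rad and height (world z) of cap_squat_mid between 0.017 and 0.025 m and linear speed of each of cap_squat, cap_small, cap_wide, cap_slim below 0.01 m/s and height (world z) of cap_small_mid between 0.024 and 0.032 m and height (world z) of cap_wide_mid between 0.031 and 0.039 m and height (world z) of cap_slim_mid between 0.038 and 0.046 m and ((horizontal distance between thumbscrew and mark_a below 0.12 m and horizontal distance between cap_squat_mid and mark_a below 0.012 m and horizontal distance between cap_small_mid and mark_b below 0.012 m and horizontal distance between cap_wide_mid and mark_c below 0.012 m and horizontal distance between cap_slim_mid and mark_d below 0.012 m) or (horizontal distance between thumbscrew and mark_d below 0.12 m and horizontal distance between cap_squat_mid and mark_d below 0.012 m and horizontal distance between cap_small_mid and mark_c below 0.012 m and horizontal distance between cap_wide_mid and mark_b below 0.012 m and horizontal distance between cap_slim_mid and mark_a below 0.012 m))); the robot touches nothing.
It also fails if it takes over 96 s, if anything falls off the work surface, if the arm or the gripper's body presses on something with over 40 N, if the wrist force passes 120 N, or if a joint passes its speed limit or range.

## Working session

There is one attempt and no reset: what is moved stays moved. The work goes in short steps, Python scripts to look and compute and a tool call to move; the robot and the scene stay as the last step left them, time stands still between calls to the robot, and variables do not carry over. Pictures are saved under pics/ and viewed, at most 14 in all, crops included, and the job is handed in when it is done.

Besides the shell and the picture viewer there is one more tool, called as name(argument=value, ...) on one line, values as JSON. send_rows: Moves the arm, as the interface text tells. Its arguments: {"type":"object","properties":{"moves":{"type":"array"},"squeeze":{"type":"number"}},"required":["moves"]}

```bash
mkdir -p pics
cat > h.py <<'E'
import numpy as np, cv2
from workcell import bot
def ray(c,px,z):
    K=np.array(c["camera_matrix"]);R=np.array(c["R"]);t=np.array(c["t"])
    d=R.T@np.linalg.inv(K)@np.array([px[0],px[1],1.]);o=-R.T@t
    return o+d*(z-o[2])/d[2]
def proj(c,X):
    p=np.array(c["camera_matrix"])@(np.array(c["R"])@np.array(X)+np.array(c["t"]));return p[:2]/p[2]
def save(c,n): cv2.imwrite("pics/"+n+".png",cv2.cvtColor(c["color"],cv2.COLOR_RGB2BGR))
E
python3 - <<'E'
from h import *
Z={"cap_squat_mid":.015,"cap_small_mid":.022,"cap_wide_mid":.029,"cap_slim_mid":.036,"mark_a":.006,"thumbscrew":.006,"terminal":.006}
for n in ["top","scene"]:
    c=bot.camera(n);save(c,n+"0")
    print(n,-np.array(c["R"]).T@c["t"])
    for q,z in Z.items():
        for r in bot.landmark_of(n,q): 
            if r["p"]>.2: print(q,round(r["p"],2),np.round(r["pixel"]),np.round(ray(c,r["pixel"],z),4))
o=bot.get_obs();print(o)
E
```

```text
top [0.38741888 0.00611828 0.93895338]
cap_squat_mid 0.87 [271. 276.] [0.4452 0.106  0.015 ]
cap_small_mid 0.82 [166. 311.] [0.3845 0.3103 0.022 ]
cap_small_mid 0.6 [305. 188.] [0.6211 0.0343 0.022 ]
cap_wide_mid 0.63 [490. 297.] [ 0.3923 -0.314   0.029 ]
cap_slim_mid 0.76 [365. 263.] [ 0.4647 -0.0773  0.036 ]
cap_slim_mid 0.52 [399. 291.] [ 0.4087 -0.1401  0.036 ]
mark_a 0.93 [342. 176.] [ 0.6466 -0.0426  0.006 ]
mark_a 0.87 [266. 195.] [0.6114 0.1155 0.006 ]
mark_a 0.8 [304. 187.] [0.6269 0.0364 0.006 ]
mark_a 0.78 [375. 165.] [ 0.6685 -0.1107  0.006 ]
thumbscrew 0.42 [230. 201.] [0.6021 0.1883 0.006 ]
terminal 0.59 [412. 158.] [ 0.6807 -0.1865  0.006 ]
scene [0.9442392  0.33717208 0.57653749]
cap_squat_mid 0.88 [407. 217.] [0.3249 0.0749 0.015 ]
cap_squat_mid 0.73 [384. 259.] [0.4442 0.1    0.015 ]
cap_small_mid 0.69 [519. 296.] [0.3859 0.309  0.022 ]
cap_small_mid 0.51 [237. 151.] [ 0.3736 -0.3212  0.022 ]
cap_wide_mid 0.73 [300. 212.] [ 0.4502 -0.08    0.029 ]
cap_slim_mid 0.74 [292. 185.] [ 0.4054 -0.1387  0.036 ]
cap_slim_mid 0.58 [294. 212.] [ 0.4637 -0.0826  0.036 ]
mark_a 0
[... 202 characters left out ...]
 [160. 262.] [ 0.6821 -0.1978  0.006 ]
{'time': 0.8, 'q': array([6.71515592e+01, 4.97657815e+00, 1.00758436e+01, 9.50985641e+01,
       2.57437518e-04, 9.00002313e+01]), 'qd': array([ 0.08059185,  0.02339959,  0.01960678,  0.05475046,  0.0554965 ,
       -0.07630205]), 'joint_efforts': array([-2.35413805e-03, -5.20044780e+01,  4.64840412e+01,  1.17834770e-03,
       -1.31810557e-04, -1.31511365e-05]), 'ee_pos': array([0.21355569, 0.5068323 , 0.23128518]), 'tcp_rot': array([ 1.79999299e+02, -2.57440350e-04,  1.57151328e+02]), 'wrist_force': array([0.4422981 , 0.15506541, 0.04931686]), 'torque': array([ 0.02090632, -0.0103568 ,  0.02081719]), 'grasp_force': 0.0, 'opening': 0.08558091068056231}
```

View pics/top0.png

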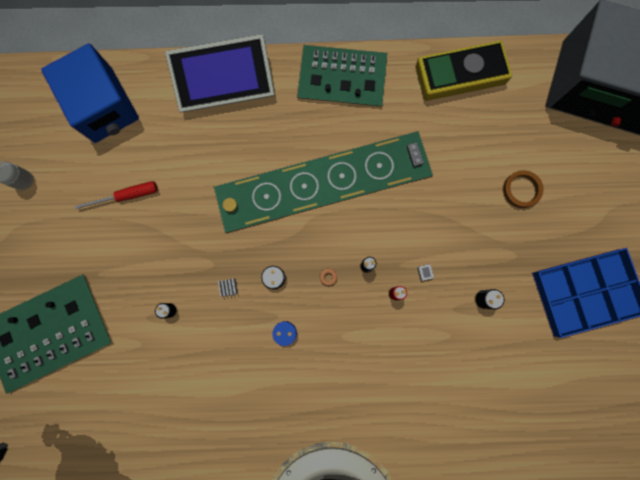

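View pics/scene0.png

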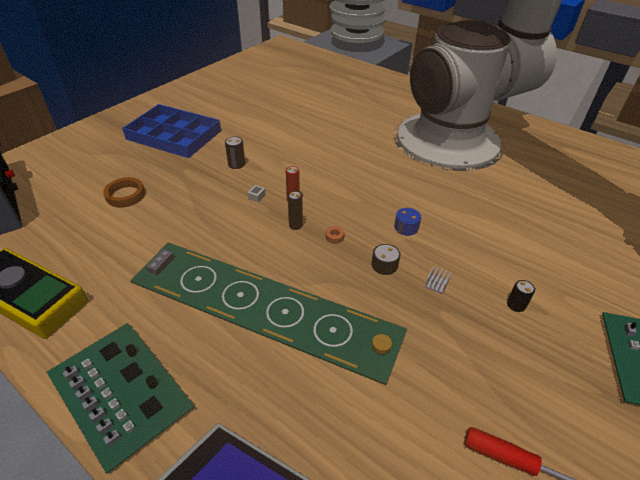

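Four black cans show: squat at top (273,278), small at (166,311), wide at (490,299) and slim at (368,265). The blue squat look-alike at (285,333) and the red slim one at (399,292) are to be left alone. In the row, the thumbscrew is at (230,205) and the terminal at (416,154). Next I refine positions by fitting cylinder outlines in both cameras, and confirm identities with one crop.

```bash
cat > m.py <<'E'
from h import *
from scipy.optimize import least_squares
a=np.linspace(0,2*np.pi,60)
def cyl(c,x,y,r,z0,z1):
    P=np.array([proj(c,[x+r*np.cos(t),y+r*np.sin(t),z]) for z in ([z0] if z0==z1 else [z0,z1]) for t in a])
    return np.r_[P.min(0),P.max(0)]
def fit(cams,boxes,g,r,z0,z1):
    f=lambda v:np.concatenate([cyl(cams[n],v[0],v[1],r,z0,z1)-b for n,b in boxes.items()])
    s=least_squares(f,g,loss="soft_l1");return s.x,np.round(f(s.x),1)
def find(names,items):
    cams={n:bot.camera(n) for n in names};out={}
    for k,(q,g,r,z0,z1) in items.items():
        bx={}
        for n in names:
            e=cyl(cams[n],g[0],g[1],r,z0,z1);mid=(e[:2]+e[2:])/2
            L=[b for b in bot.boxes_of(n,q) if np.hypot(*((np.array(b["extent"])[:2]+np.array(b["extent"])[2:])/2-mid))<16]
            if L: bx[n]=np.array(L[0]["extent"])
        if bx: out[k]=fit(cams,bx,g,r,z0,z1);print(k,list(bx),np.round(out[k][0],4),out[k][1])
        else: print(k,"none")
    return cams,out
CAP={"squat":(.023,.030),"small":(.015,.044),"wide":(.019,.058),"slim":(.013,.072)}
E
python3 - <<'E'
from m import *
G={"squat":(.445,.103),"small":(.385,.31),"wide":(.385,-.316),"slim":(.4645,-.079)}
it={k:("cap_%s_mid"%k,g,CAP[k][0],0,CAP[k][1]) for k,g in G.items()}
for i,g in enumerate([(.6114,.1155),(.6265,.038),(.647,-.040),(.667,-.115)]): it["ring%d"%i]=("mark_a",g,.029,.006,.006)
cams,o=find(["top","scene"],it)
R=np.array([o["ring%d"%i][0] for i in range(4)]);m=R.mean(0);u=((np.array([-1.5,-.5,.5,1.5])[:,None])*(R-m)).sum(0);u/=np.linalg.norm(u)
T=[m+k*.08*u for k in(-1.5,-.5,.5,1.5)];print("rings",np.round(T,4),"ang",np.degrees(np.arctan2(u[1],u[0])),"resid",np.round(np.array(T)-R,4))
im=cams["scene"]["color"][130:325,205:545];cv2.imwrite("pics/crop.png",cv2.cvtColor(cv2.resize(im,None,fx=2.3,fy=2.3,interpolation=3),4))
E
```

```text
squat ['scene'] [0.4454 0.1003] [-0.3  0.4  0.3 -0.4]
small ['top', 'scene'] [0.3847 0.3096] [-1.4 -1.3 -1.1  2.  -1.8 -1.1 -0.2  0.3]
wide ['top', 'scene'] [ 0.3876 -0.3117] [-1.6 -0.5  2.4  3.9 -1.8  1.4  0.8  0.1]
slim ['top', 'scene'] [ 0.4591 -0.0792] [ 0.4  0.9 -0.2 -0.9  2.1 -0.2 -1.8  0.5]
ring0 ['top', 'scene'] [0.609  0.1144] [ 1.4 -1.3  3.7  1.7  1.2  0.4  0.2  0.8]
ring1 ['scene'] [0.6297 0.0391] [-0.3 -1.4  0.3  1. ]
ring2 ['top', 'scene'] [ 0.646  -0.0412] [ 0.3 -0.1 -3.2  2.5  0.1  0.3 -1.8 -0.2]
ring3 ['top', 'scene'] [ 0.6658 -0.1169] [ 0.4 -1.   0.6  3.2 -0.1  0.1  0.6  1.2]
rings [[ 0.6095  0.1155]
 [ 0.6282  0.0377]
 [ 0.647  -0.0401]
 [ 0.6658 -0.1178]] ang -76.42499286806084 resid [[ 0.0005  0.0011]
 [-0.0014 -0.0014]
 [ 0.001   0.0012]
 [-0.     -0.0009]]
```

View pics/crop.png

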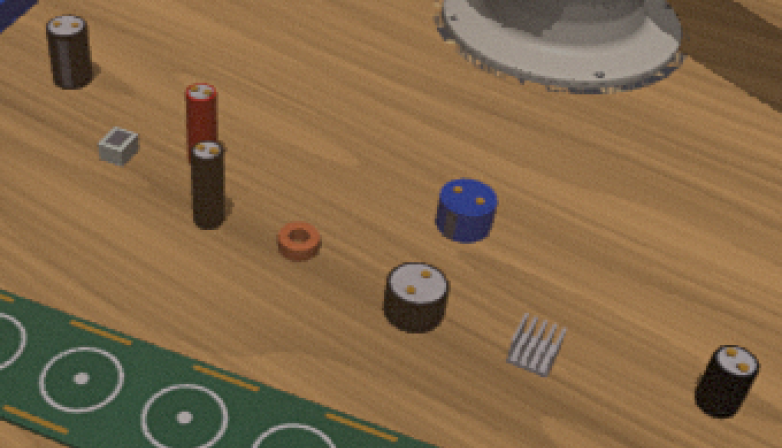

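Crop: black slim in front of the red one at (207,185), black squat at (416,297) with the blue one behind it at (467,210), wide at (69,50), small at (727,380). These match the descriptions, so I start with the small can.

send_rows(moves=[0.857,-0.986,-0.5,0,0,-0.78,-1,0.857,-0.986,-0.5,0,0,-0.78,-1,0.857,-0.986,-0.5,0,0,-0.78,-1,0.857,-0.986,-0.5,0,0,-0.78,-1,0.857,-0.986,-0.5,0,0,-0.78,-1,0.857,-0.986,-0.5,0,0,-0.78,-1,0.857,-0.986,-0.5,0,0,-0.78,-1,0.857,-0.986,-0.5,0,0,-0.78,-1], squeeze=30)

```text
time: 2.7
ee_pos: [0.3856, 0.3088, 0.131]
tcp_rot: [180.0, -0.0, 103.3]
wrist_force: [0.8, 0.8, -0.0]
opening: 0.0852
grasp_force: 0.0
```

send_rows(moves=[0,0,0,0,0,0,-1,0,0,0,0,0,0,-1])

```text
time: 2.95
ee_pos: [0.3849, 0.3098, 0.1316]
tcp_rot: [180.0, -0.0, 103.6]
wrist_force: [-0.3, 0.0, 0.3]
opening: 0.0853
grasp_force: 0.0
```

Run:
```python
from h import *
c=bot.camera("wrist");save(c,"w0")
for q,z in (("cap_small_mid",.022),):
  for r in bot.landmark_of("wrist",q): print(q,r["p"],r["pixel"],ray(c,r["pixel"],z))
```

```text
cap_small_mid 0.76 [321.1, 239.3] [0.38370484 0.31081789 0.022     ]
```

View pics/w0.png

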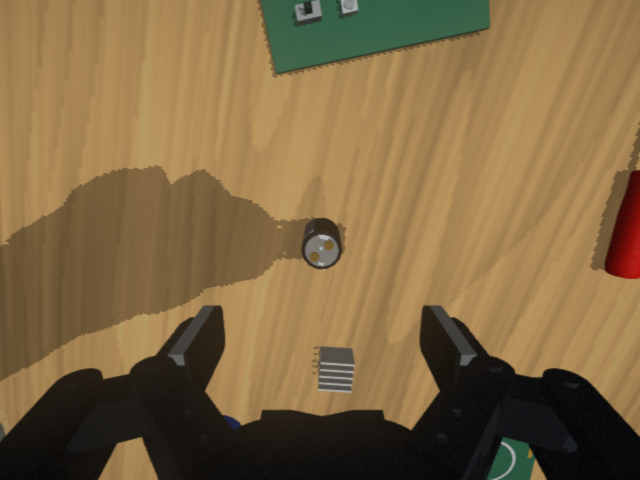

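The wrist view shows the small can at (321,240), centred between the fingers. The measured point agrees to 1 mm, so I descend and grip.

send_rows(moves=[-0.03,0.02,-0.82,0,0,0,-1,0,0,-0.82,0,0,0,-1,0,0,-0.82,0,0,0,-1,0,0,-0.82,0,0,0,-1,0,0,-0.82,0,0,0,-1,0,0,-0.82,0,0,0,-1,0,0,0,0,0,0,1,0,0,0,0,0,0,1], squeeze=30)

```text
time: 4.05
ee_pos: [0.3844, 0.3108, 0.0093]
tcp_rot: [179.9, -0.0, 103.6]
wrist_force: [0.7, 0.4, -0.3]
opening: 0.0515
grasp_force: 0.0
```

send_rows(moves=[0,0,0,0,0,0,1,0,0,0,0,0,0,1,0,0,0,0,0,0,1,0,0,0,0,0,0,1])

```text
time: 4.55
ee_pos: [0.3847, 0.3107, 0.0095]
tcp_rot: [179.9, -0.1, 103.5]
wrist_force: [-1.5, 0.7, 6.6]
opening: 0.0293
grasp_force: 29.5
```

send_rows(moves=[0,0,0.9,0,0,0,1,0,0,0.9,0,0,0,1,0.813,-0.91,0.9,0,0,0,1,0.813,-0.91,0.9,0,0,0,1,0.813,-0.91,0,0,0,0,1,0.813,-0.91,0,0,0,0,1,0.813,-0.91,0,0,0,0,1,0.813,-0.91,0,0,0,0,1])

```text
time: 5.55
ee_pos: [0.5068, 0.1727, 0.0985]
tcp_rot: [180.0, -0.0, 103.5]
wrist_force: [0.4, 0.6, -1.2]
opening: 0.0288
grasp_force: 29.8
```

send_rows(moves=[0.813,-0.91,0,0,0,0,1,0.813,-0.91,0,0,0,0,1,0.813,-0.91,0,0,0,0,1,0.813,-0.91,0,0,0,0,1,0.813,-0.91,0,0,0,0,1,0.813,-0.91,0,0,0,0,1,0,0,0,0,0,0,1,0,0,0,0,0,0,1])

```text
time: 6.55
ee_pos: [0.6278, 0.0373, 0.0982]
tcp_rot: [-180.0, -0.0, 103.5]
wrist_force: [-0.3, 0.4, -0.6]
opening: 0.0295
grasp_force: 29.9
```

Run:
```python
from h import *
for n in ("wrist","top"):
  c=bot.camera(n);save(c,n+"1")
  for q,z in (("mark_a",.006),("cap_small_mid",.112)):
    for r in bot.landmark_of(n,q): print(n,q,round(r["p"],2),np.round(r["pixel"]),np.round(ray(c,r["pixel"],z),4))
print(bot.get_obs()["ee_pos"])
```

```text
wrist mark_a 0.88 [324. 248.] [0.6287 0.0368 0.006 ]
wrist mark_a 0.72 [322. 134.] [0.6092 0.1136 0.006 ]
wrist mark_a 0.59 [323. 422.] [ 0.6657 -0.1182  0.006 ]
wrist cap_small_mid 0.93 [320. 323.] [0.6267 0.0366 0.112 ]
top mark_a 0.63 [341. 176.] [ 0.6465 -0.0395  0.006 ]
top mark_a 0.61 [379. 165.] [ 0.667  -0.1189  0.006 ]
[0.62787401 0.03764436 0.09849607]
```

View pics/wrist1.png

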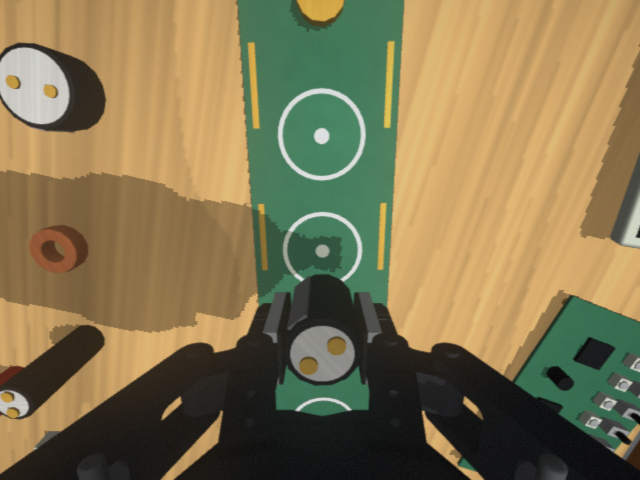

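The wrist view shows ring b's dot at (322,250) and the can held upright at (322,350). The numbers agree within 1 mm, so I lower and release.

send_rows(moves=[0,0,-0.9,0,0,0,1,0,0,-0.9,0,0,0,1,0,0,-0.9,0,0,0,1,0,0,-0.4,0,0,0,1,0,0,-0.22,0,0,0,1,0,0,0,0,0,0,1,0,0,0,0,0,0,1])

```text
time: 7.72
ee_pos: [0.6285, 0.0372, 0.016]
tcp_rot: [179.9, 0.0, 103.5]
wrist_force: [0.3, 0.0, -0.3]
opening: 0.0288
grasp_force: 29.8
```

send_rows(moves=[0,0,0,0,0,0,0.1,0,0,0,0,0,0,-1,0,0,0,0,0,0,-1,0,0,0,0,0,0,-1,0,0,0.5,0,0,0,-1,0,0,1,0,0,0,-1,0,0,1,0,0,0,-1,0,0,1,0,0,0,-1])

```text
time: 8.72
ee_pos: [0.6282, 0.0372, 0.1047]
tcp_rot: [179.9, 0.0, 103.5]
wrist_force: [0.2, 0.0, -0.2]
opening: 0.0854
grasp_force: 0.0
```

send_rows(moves=[-0.916,0.323,0.3,0,0,0,-1,-0.916,0.323,0.3,0,0,0,-1,-0.916,0.323,0,0,0,0,-1,-0.916,0.323,0,0,0,0,-1,-0.916,0.323,0,0,0,0,-1,-0.916,0.323,0,0,0,0,-1,-0.916,0.323,0,0,0,0,-1,-0.916,0.323,0,0,0,0,-1])

```text
time: 9.72
ee_pos: [0.4443, 0.102, 0.1188]
tcp_rot: [179.9, 0.0, 103.5]
wrist_force: [-0.4, 0.2, 0.7]
opening: 0.0856
grasp_force: 0.0
```

send_rows(moves=[0,0,0,0,0,0,-1,0,0,0,0,0,0,-1])

```text
time: 9.98
ee_pos: [0.4456, 0.1017, 0.1185]
tcp_rot: [179.9, 0.0, 103.5]
wrist_force: [-0.7, -0.4, 0.2]
opening: 0.0854
grasp_force: 0.0
```

```bash
cat > chk.py <<'E'
from m import *
import sys
k=sys.argv[1];r,h=CAP[k];z=float(sys.argv[2]) if len(sys.argv)>2 else 0
p=bot.get_obs()["ee_pos"]
find(["wrist"],{k:("cap_%s_mid"%k,tuple(p[:2]),r,z,z+h)})
c=bot.camera("wrist")
for b in bot.landmark_of("wrist","cap_%s_mid"%k): print(round(b["p"],2),np.round(b["pixel"]),np.round(ray(c,b["pixel"],z+h/2),4))
print("tcp",p)
E
python3 chk.py squat
```

```text
squat ['wrist'] [0.4425 0.1008] [-1.5 -0.7  1.5  0.9]
0.97 [168. 237.] [0.3307 0.0792 0.015 ]
0.81 [318. 242.] [0.442  0.1014 0.015 ]
tcp [0.44557265 0.10172224 0.11852379]
```

send_rows(moves=[-0.12,-0.02,-0.78,0,0,0,-1,0,0,-0.78,0,0,0,-1,0,0,-0.78,0,0,0,-1,0,0,-0.78,0,0,0,-1,0,0,-0.78,0,0,0,-1,0,0,-0.74,0,0,0,-1,0,0,0,0,0,0,1,0,0,0,0,0,0,1])

```text
time: 11.18
ee_pos: [0.4423, 0.1012, 0.0024]
tcp_rot: [180.0, -0.0, 103.5]
wrist_force: [0.2, 1.3, 0.6]
opening: 0.0514
grasp_force: 0.0
```

send_rows(moves=[0,0,0,0,0,0,1,0,0,0,0,0,0,1,0,0,0,0,0,0,1])

```text
time: 11.55
ee_pos: [0.4426, 0.1014, 0.0028]
tcp_rot: [179.9, 0.0, 103.5]
wrist_force: [0.4, -0.6, 6.5]
opening: 0.045
grasp_force: 31.2
```

send_rows(moves=[0,0,0.9,0,0,0,1,0.956,0.079,0.9,0,0,0,1,0.956,0.079,0.9,0,0,0,1,0.956,0.079,0,0,0,0,1,0.956,0.079,0,0,0,0,1,0.956,0.079,0,0,0,0,1,0.956,0.079,0,0,0,0,1,0.956,0.079,0,0,0,0,1])

```text
time: 12.55
ee_pos: [0.6099, 0.1151, 0.0692]
tcp_rot: [-180.0, -0.0, 103.5]
wrist_force: [-0.5, -1.1, -0.1]
opening: 0.0452
grasp_force: 30.9
```

send_rows(moves=[0,0,-0.9,0,0,0,1,0,0,-0.9,0,0,0,1,0,0,-0.4,0,0,0,1,0,0,-0.22,0,0,0,1,0,0,0,0,0,0,1,0,0,0,0,0,0,1])

```text
time: 13.3
ee_pos: [0.6096, 0.1151, 0.0095]
tcp_rot: [179.9, 0.0, 103.5]
wrist_force: [-0.5, -1.4, -0.6]
opening: 0.0452
grasp_force: 31.0
```

send_rows(moves=[0,0,0,0,0,0,0.1,0,0,0,0,0,0,-1,0,0,0,0,0,0,-1,0,0,0,0,0,0,-1,0,0,0.8,0,0,0,-1,0,0,1,0,0,0,-1,0,0,1,0,0,0,-1,0,0,1,0,0,0,-1])

```text
time: 14.3
ee_pos: [0.6094, 0.1151, 0.1063]
tcp_rot: [179.9, 0.0, 103.5]
wrist_force: [-0.0, -0.3, 0.6]
opening: 0.0856
grasp_force: 0.0
```

send_rows(moves=[-0.5,-0.95,1,0,0,0,-1,-0.5,-0.95,0.6,0,0,0,-1,-0.5,-0.95,0,0,0,0,-1,-0.5,-0.95,0,0,0,0,-1,-0.5,-0.95,0,0,0,0,-1,-0.5,-0.95,0,0,0,0,-1,-0.5,-0.95,0,0,0,0,-1,-0.5,-0.95,0,0,0,0,-1])

```text
time: 15.3
ee_pos: [0.509, -0.0757, 0.1455]
tcp_rot: [179.9, 0.0, 103.5]
wrist_force: [-0.0, -0.2, 0.4]
opening: 0.0857
grasp_force: 0.0
```

send_rows(moves=[-0.49,-0.95,0,0,0,0,-1,-0.49,-0.95,0,0,0,0,-1,-0.49,-0.95,0,0,0,0,-1,-0.49,-0.95,0,0,0,0,-1,-0.49,-0.95,0,0,0,0,-1,-0.49,-0.95,0,0,0,0,-1,-0.49,-0.95,0,0,0,0,-1,-0.49,-0.95,0,0,0,0,-1])

```text
time: 16.3
ee_pos: [0.4109, -0.2658, 0.1455]
tcp_rot: [179.9, 0.1, 103.5]
wrist_force: [0.2, 0.1, 0.7]
opening: 0.0853
grasp_force: 0.0
```

send_rows(moves=[-0.49,-0.95,0,0,0,0,-1,-0.49,-0.96,0,0,0,0,-1,0,0,0,0,0,0,-1,0,0,0,0,0,0,-1])

```text
time: 16.8
ee_pos: [0.387, -0.3125, 0.1447]
tcp_rot: [180.0, 0.0, 103.5]
wrist_force: [-0.2, 0.5, 0.9]
opening: 0.0856
grasp_force: 0.0
```

```bash
python3 chk.py wide
python3 - <<'E'
from m import *
find(["top","scene"],{"small":("cap_small_mid",(.628,.0375),.015,.006,.05),"squat":("cap_squat_mid",(.6095,.115),.023,.006,.036)})
E
```

```text
wide ['wrist'] [ 0.3875 -0.3119] [ 0.3 -2.2 -0.3  1.4]
0.68 [324. 242.] [ 0.3888 -0.3146  0.029 ]
tcp [ 0.38696184 -0.31249055  0.14470881]
small ['top', 'scene'] [0.6278 0.0386] [-0.1  0.4 -2.3  0.9 -1.2 -0.2 -0.3  0.3]
squat ['top', 'scene'] [0.6097 0.1174] [ 0.9 -0.8 -0.2  1.7 -1.3  0.9  3.  -0.3]
```

send_rows(moves=[0.03,0,-0.86,0,0,0,-1,0,0,-0.86,0,0,0,-1,0,0,-0.86,0,0,0,-1,0,0,-0.86,0,0,0,-1,0,0,-0.86,0,0,0,-1,0,0,-0.86,0,0,0,-1,0,0,0,0,0,0,1,0,0,0,0,0,0,1])

```text
time: 18.3
ee_pos: [0.3878, -0.3129, 0.0156]
tcp_rot: [180.0, 0.0, 103.5]
wrist_force: [0.9, -0.2, -0.6]
opening: 0.0514
grasp_force: 0.0
```

send_rows(moves=[0,0,0,0,0,0,1,0,0,0,0,0,0,1,0,0,0,0,0,0,1])

```text
time: 18.68
ee_pos: [0.3881, -0.3132, 0.016]
tcp_rot: [179.9, 0.1, 103.5]
wrist_force: [0.3, 1.0, 6.8]
opening: 0.0374
grasp_force: 30.3
```

send_rows(moves=[0,0,1,0,0,0,1,0,0,1,0,0,0,1,0.863,0.91,1,0,0,0,1,0.863,0.91,1,0,0,0,1,0.863,0.91,0,0,0,0,1,0.863,0.91,0,0,0,0,1,0.863,0.91,0,0,0,0,1,0.863,0.91,0,0,0,0,1])

```text
time: 19.68
ee_pos: [0.5176, -0.1754, 0.115]
tcp_rot: [180.0, 0.0, 103.5]
wrist_force: [-0.1, 0.4, -0.9]
opening: 0.0371
grasp_force: 30.4
```

send_rows(moves=[0.863,0.91,0,0,0,0,1,0.863,0.91,0,0,0,0,1,0.863,0.91,0,0,0,0,1,0.863,0.91,0,0,0,0,1,0.863,0.91,0,0,0,0,1,0.863,0.91,0,0,0,0,1,0,0,0,0,0,0,1,0,0,0,0,0,0,1])

```text
time: 20.68
ee_pos: [0.646, -0.0399, 0.1146]
tcp_rot: [-180.0, 0.0, 103.5]
wrist_force: [-0.2, -0.6, -0.5]
opening: 0.0371
grasp_force: 30.5
```

send_rows(moves=[0,0,-0.9,0,0,0,1,0,0,-0.9,0,0,0,1,0,0,-0.9,0,0,0,1,0,0,-0.6,0,0,0,1,0,0,-0.42,0,0,0,1,0,0,0,0,0,0,1,0,0,0,0,0,0,1])

```text
time: 21.55
ee_pos: [0.6466, -0.0398, 0.0223]
tcp_rot: [180.0, 0.0, 103.5]
wrist_force: [-0.1, 1.2, -1.0]
opening: 0.0377
grasp_force: 30.6
```

send_rows(moves=[0,0,0,0,0,0,0.1,0,0,0,0,0,0,-1,0,0,0,0,0,0,-1,0,0,0,0,0,0,-1,0,0,0.8,0,0,0,-1,0,0,1,0,0,0,-1,0,0,1,0,0,0,-1,0,0,1,0,0,0,-1])

```text
time: 22.55
ee_pos: [0.6466, -0.0397, 0.1194]
tcp_rot: [179.9, 0.0, 103.5]
wrist_force: [0.1, 0.2, 0.4]
opening: 0.0854
grasp_force: 0.0
```

send_rows(moves=[-0.935,-0.195,1,0,0,0,-1,-0.935,-0.195,0.4,0,0,0,-1,-0.935,-0.195,0,0,0,0,-1,-0.935,-0.195,0,0,0,0,-1,-0.935,-0.195,0,0,0,0,-1,-0.935,-0.195,0,0,0,0,-1,-0.935,-0.195,0,0,0,0,-1,-0.935,-0.195,0,0,0,0,-1])

```text
time: 23.55
ee_pos: [0.4588, -0.0788, 0.1535]
tcp_rot: [179.9, 0.0, 103.5]
wrist_force: [0.2, -0.5, 0.5]
opening: 0.0852
grasp_force: 0.0
```

send_rows(moves=[0,0,0,0,0,0,-1,0,0,0,0,0,0,-1])

```text
time: 23.8
ee_pos: [0.4601, -0.0787, 0.1528]
tcp_rot: [179.9, 0.0, 103.5]
wrist_force: [0.5, -0.1, 0.4]
opening: 0.0856
grasp_force: 0.0
```

```bash
python3 chk.py slim
python3 - <<'E'
from h import *
save(bot.camera("wrist"),"w3")
E
```

```text
slim none
0.86 [319. 246.] [ 0.4587 -0.0854  0.036 ]
0.57 [240. 287.] [ 0.4031 -0.1356  0.036 ]
tcp [ 0.46005686 -0.07870061  0.15282727]
```

View pics/w3.png

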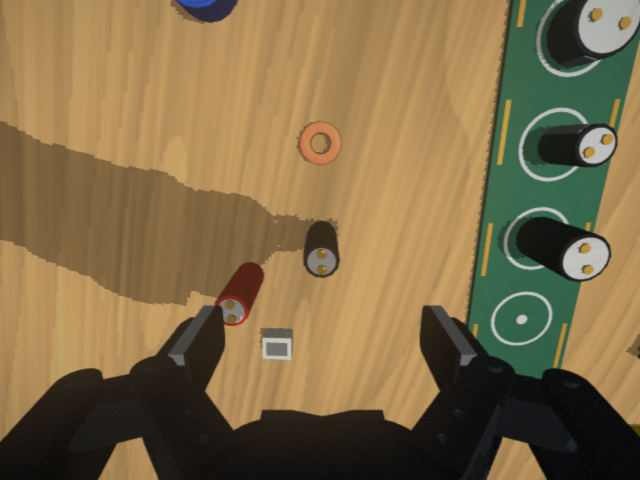

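The wrist view shows the black slim can with its top at (321,261), the red one at left (233,310), and three cans standing on the board. I compute the slim position from its top disc.

Run:
```python
from m import *
c=bot.camera("wrist")
print(ray(c,(321.5,261.5),.072),proj(c,(.46,-.079,.072)),[b["extent"] for b in bot.boxes_of("wrist","cap_slim_mid")],cyl(c,.4595,-.081,.013,0,.072))
```

```text
[ 0.46053727 -0.08482883  0.072     ] [322.69385619 253.66960857] [[213.9, 260.7, 266.0, 326.0], [301.6, 219.9, 343.3, 278.9]] [302.71522308 215.90404969 339.95055348 273.46505504]
```

send_rows(moves=[0,-0.16,0,0,0,0,-0.4,0,0,-0.86,0,0,0,-0.4,0,0,-0.86,0,0,0,-0.4,0,0,-0.86,0,0,0,-0.4,0,0,-0.86,0,0,0,-0.4,0,0,-0.86,0,0,0,-0.4,0,0,-0.86,0,0,0,-0.4,0,0,0,0,0,0,1])

```text
time: 25.15
ee_pos: [0.4582, -0.0827, 0.0214]
tcp_rot: [-179.8, -0.1, 103.5]
wrist_force: [-0.1, 0.4, 0.3]
opening: 0.0431
grasp_force: 0.0
```

send_rows(moves=[0,0,0,0,0,0,1,0,0,0,0,0,0,1,0,0,0,0,0,0,1,0,0,0,0,0,0,1])

```text
time: 25.65
ee_pos: [0.4599, -0.0828, 0.0235]
tcp_rot: [179.9, 0.0, 103.5]
wrist_force: [-0.8, -0.1, 5.4]
opening: 0.0253
grasp_force: 29.7
```

```bash
python3 chk.py slim
```

```text
slim ['wrist'] [ 0.4604 -0.0846] [-0.2 -0.5  0.2  0.4]
0.94 [322. 324.] [ 0.4599 -0.0845  0.036 ]
0.76 [181. 400.] [ 0.4046 -0.139   0.036 ]
tcp [ 0.45986625 -0.08278967  0.02354221]
```

send_rows(moves=[0,0,1,0,0,0,1,0,0,1,0,0,0,1,0.914,-0.152,1,0,0,0,1,0.914,-0.152,1,0,0,0,1,0.914,-0.152,0,0,0,0,1,0.914,-0.152,0,0,0,0,1,0.914,-0.152,0,0,0,0,1,0.914,-0.152,0,0,0,0,1])

```text
time: 26.85
ee_pos: [0.5971, -0.1055, 0.1224]
tcp_rot: [-180.0, -0.0, 103.5]
wrist_force: [-0.2, -0.5, 0.3]
opening: 0.0255
grasp_force: 29.6
```

send_rows(moves=[0.914,-0.152,0,0,0,0,1,0.914,-0.152,0,0,0,0,1,0.914,-0.152,0,0,0,0,1,0,0,0,0,0,0,1,0,0,0,0,0,0,1])

```text
time: 27.48
ee_pos: [0.6644, -0.1168, 0.1224]
tcp_rot: [-179.9, -0.0, 103.5]
wrist_force: [0.3, -0.2, -0.3]
opening: 0.0253
grasp_force: 29.7
```

send_rows(moves=[0,0,-0.9,0,0,0,1,0,0,-0.9,0,0,0,1,0,0,-0.9,0,0,0,1,0,0,-0.6,0,0,0,1,0,0,-0.42,0,0,0,1,0,0,0,0,0,0,1,0,0,0,0,0,0,1])

```text
time: 28.35
ee_pos: [0.6652, -0.1169, 0.0303]
tcp_rot: [180.0, 0.0, 103.5]
wrist_force: [-0.6, 0.6, -0.2]
opening: 0.0252
grasp_force: 29.6
```

send_rows(moves=[0,0,0,0,0,0,0.2,0,0,0,0,0,0,-0.3,0,0,0,0,0,0,-0.6,0,0,0,0,0,0,-0.6,0,0,0.8,0,0,0,-0.6,0,0,1,0,0,0,-0.6,0,0,1,0,0,0,-0.6,0,0,1,0,0,0,-0.6])

```text
time: 29.35
ee_pos: [0.6652, -0.1169, 0.1274]
tcp_rot: [179.9, 0.0, 103.5]
wrist_force: [-0.5, 0.8, -0.6]
opening: 0.0681
grasp_force: 0.0
```

send_rows(moves=[-0.8,0,1,0,0,0,-0.6,-0.8,0,1,0,0,0,-0.6,-0.8,0,1,0,0,0,-0.6,-0.8,0,1,0,0,0,-0.6,-0.8,0,0,0,0,0,-0.6,-0.8,0,0,0,0,0,-0.6,-0.8,0,0,0,0,0,-0.6,-0.8,0,0,0,0,0,-0.6])

```text
time: 30.35
ee_pos: [0.5043, -0.1169, 0.2265]
tcp_rot: [179.9, 0.0, 103.5]
wrist_force: [-1.0, 0.1, 1.2]
opening: 0.0679
grasp_force: 0.0
```

Run:
```python
from m import *
G={"squat":(.6095,.1155),"small":(.6282,.0377),"wide":(.647,-.0401),"slim":(.6658,-.1178)}
cams,o=find(["scene","top"],{k:("cap_%s_mid"%k,g,CAP[k][0],.006,.006+CAP[k][1]) for k,g in G.items()})
for k in o: print(k,np.round(1000*(o[k][0]-G[k]),1))
im=cams["scene"]["color"][150:400,100:440];cv2.imwrite("pics/end.png",cv2.cvtColor(cv2.resize(im,None,fx=2.3,fy=2.3,interpolation=3),4))
```

```text
squat ['scene', 'top'] [0.6109 0.1148] [-0.4  1.3  2.3  0.3  0.6 -0.4  1.7  2.3]
small ['scene', 'top'] [0.6285 0.0358] [-2.1 -4.5  1.7  1.2  0.   1.2 -0.2 -1.5]
wide ['scene', 'top'] [ 0.6473 -0.0401] [-3.9 -0.2  0.5  1.1 -2.3  0.1  1.1  2.6]
slim ['scene', 'top'] [ 0.6635 -0.1132] [ 1.  -2.7  0.2 -0.5  6.7 -3.4 -2.9 -5. ]
squat [ 1.4 -0.7]
small [ 0.3 -1.9]
wide [0.3 0. ]
slim [-2.3  4.6]
```

View pics/end.png

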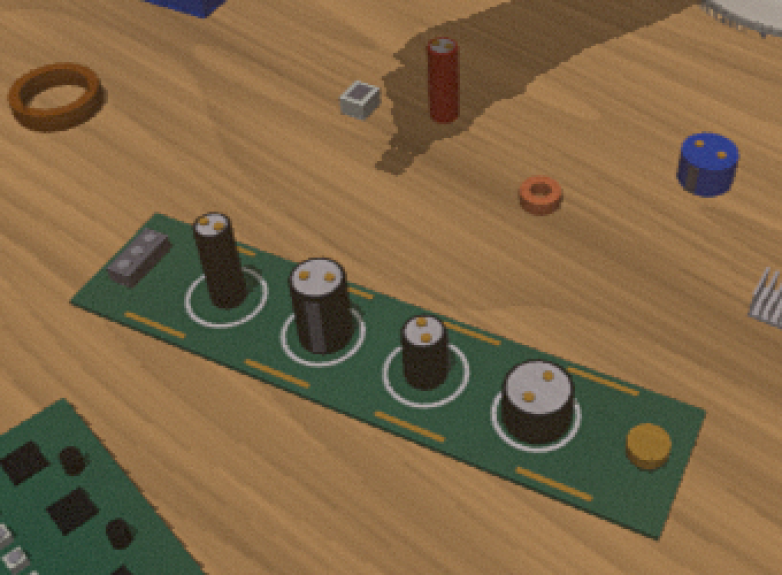

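The picture shows all four cans standing in order, squat next to the thumbscrew and slim next to the terminal. Slim, with its top at (213,225) and base at (229,300), looks slightly inclined, so I check it against the projection.

Run:
```python
from m import *
out=[]
for n in("scene","top"):
  c=bot.camera(n);im=c["color"].copy()
  im=cv2.resize(im,None,fx=8,fy=8,interpolation=cv2.INTER_CUBIC)
  G={"squat":(.6109,.1148),"small":(.6285,.0365),"wide":(.6473,-.0401),"slim":(.6655,-.1178)}
  for k,g in G.items():
    for z in(.006,.006+CAP[k][1]):
      P=np.array([proj(c,[g[0]+CAP[k][0]*np.cos(t),g[1]+CAP[k][0]*np.sin(t),z]) for t in a]);cv2.polylines(im,[np.int32(P*8+4)],True,(255,0,255),1)
  g=proj(c,(.655,-.08,.03));x,y=np.int32(g*8);out.append(im[y-290:y+290,x-195:x+195])
cv2.imwrite("pics/ov.png",cv2.cvtColor(np.hstack(out),4))
```

```text
(no output)
```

View pics/ov.png

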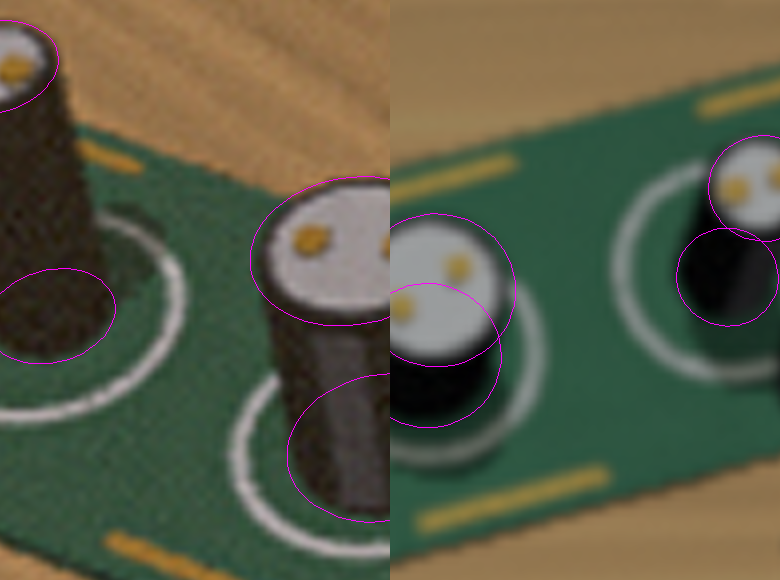

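With an upright slim can modelled on the ring, the projected base and top circles land on the image in both views. It stands upright within about 2 mm of its ring centre, so I hand in.

```bash
python3 -c "
from workcell import bot
print(bot.job_done())"
```

```text
the job is handed in; nothing more can be done
None
```

All four black capacitors stand upright and released on the rings in height order, lowest by the thumbscrew and tallest by the terminal block, measured within about 5 mm of centre; the job is handed in, but no verdict came back.

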